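Open the child-safe tablet box

ROBOT

A 6-joint arm with a two-finger parallel gripper is mounted at the origin on a cart in front of the work surface, level with it; the furniture and walls round the work are solid. World frame = base frame: x ahead of the robot, y to its left, z up, the work surface at z = 0. Lengths are in m, angles in rad, forces in N, time in s.
With the tool pointing down it reaches from about 0.3 to 0.775 m from the base axis. Payload 14.6 kg.
Tool frame: the origin (TCP) lies at the very end of the fingers, on their centre line; the grasp point (between the pads) lies 19 mm behind it; z points along the fingers, y is the line along which they close (so a half turn about z gives the same grasp; the last joint's range is limited). The gripper opens to 94 mm and grips with 3 to 60 N. Pads are 16 mm wide; open, the fingers measure 119 mm over their backs; the gripper's body (75 mm by 177 mm) begins 78 mm behind the grasp point.
Start: joints at [1.261, 0.3, 1.521, -0, 1.321, -0.067], TCP at [0.132, 0.534, 0.205] pointing down, gripper open.
Joint ranges: [-3.03, 3.03], [-0.79, 2.21], [0.23, 2.52], [-1.04, 4.18], [0, 3.07], [-2.55, 2.55]. Speed limits (rad/s): [2.22, 2.22, 2.57, 3.14, 3.14, 3.14].

INTERFACE

Orientations are given as [roll, pitch, yaw] about the fixed x, y, z axes, in that order (R = Rz(yaw) Ry(pitch) Rx(roll)).
In Python, from station import * gives the robot as it stands.
- The arm moves only by the tool jog_arm, never from a script. Its argument "rows" is a list of rows, each a list of 3 entries, a list of its own where there are three numbers: the shift along the tool's x, y, z in m, then the turn about the tool's z in degrees, then the finger opening in m, from 0 to 0.094. A call has 1 to 12 rows; each row shifts and turns the commanded pose from where the row before left it, along the tool's axes as they then stand; what a row does not reach is not made up. A row lasts 1/12 s, in which the tool goes at most 41.7 mm and 7.16 degrees, less where a joint would pass 70% of its speed; a pose out of reach is approached as far as the arm can. A call is refused whole if a number of a shift passes 0.0417 or a number of a turn 7.16, either way. A call with a gripper value outside its range is refused whole. The fingers move at their own pace and stop on an object; "squeeze" is the grip in N (left out, the last holds). Time passes only in rows, so rows that do not move let the fingers close. It gives the time, the measured TCP pose, the force, the opening and the grip force at its end, in the units of the state.
- get_obs(): the state, without advancing time (a new reading comes with each control period).
- camera(name): name is "scene" or "top" or "wrist"; returns a dict with "image" (480x640x3 uint8, red, green, blue), "range_z" (480x640 float32, m along the optical axis (not along the pixel's ray), 0 where there is no reading), "K" (3x3 intrinsics, pixels), "world_from_camera" (4x4, takes a point from camera to world coordinates); the wrist camera has in their place "T_tool_cam" (4x4, takes a point from camera to tool coordinates, whose origin is the TCP and whose axes are the flange's). Camera axes: x right, y up, looking along -z (the intrinsics and any distortion apply to the point x, -y, -z); pixel columns grow to the right and rows downward; lengths in m; the calibration is good to about 2 mm. A picture is of the moment at which its call begins: read the wrist's pose just before it.
- hand_in(): hands the job in; it is judged then, once.
Trained networks look in a picture, given as the dict that the camera call returned (one of the last four; its "shot" number tells which), for a name from the list of things; names that differ only in an ending like _2 or _b are one class to them, and where a whole thing is asked for, a point or a joint stands for the part that bears it (a point fixed in the world has none). Each returns a list of dicts, best first, with "p" (0 to 1); they miss things now and then, are a little off and sometimes report something else, mostly with a low value. They report only what shows in the picture. A call takes as long as a camera call.
- search_frame(label, picture): "at" ([column, row] as shares, 0 to 1, of the picture: columns of its width, rows of its height, amid what is visible of it).
- spot_point(label, picture): "at" ([column, row] as shares, 0 to 1, of the picture: columns of its width, rows of its height: a listed point, or the origin of a listed thing).
The state is a dict: "time_s": time; "qpos": joint angles; "joint_vel": joint speeds; "tau": joint torques, N m; "ee_pos": TCP position; "eef_rot": TCP orientation; "force": force on the tool from outside, world axes, zero at the start; "moment": the same for the moment, N m; "grip_width": finger opening in m; "grip_force": force on a finger pad.
Only numpy, scipy, OpenCV 4.12 (cv2) and the standard library are available. Lean on these libraries where they do the work, as an engineer would, in place of code of your own. Each camera call takes 0.05 s, during which the arm holds its last target. There are 200 camera calls.

TASK

Open the child-safe tablet box: reach into the window of the white lid with the fingertips, press the orange spring catch down and, while keeping it down, push the lid the way its blue arrow points, past the catch, until the lid is fully open and the catch has sprung up again behind it. Only touch and push: pick nothing up, leave the things standing round the box where they are, and finish with the hand clear of everything.

Things in the scene. Friction and masses are not known exactly. Their poses are not given: they have to be found in the camera images.
- tablet_box: grey plastic box for dishwasher tablets, fixed to the worktop, 140 mm (its x) by 166 mm (its y) and 70 mm tall; origin at the centre of its underside, z up. A white lid slides along its y in the half at -y; its +y half is an empty deck where the lid goes when opened. Side rails along y at the box's x = +-60 to +-70 mm stand 6 mm above the lid and hold it down, so that it cannot be lifted off.
- lid (a joint): how far the lid is open, m: 0 closed, 0.074 fully open against its stop; grows as the lid moves along the box's +y (the arrow's way). Takes about 3 N to slide and stays where it is left. The upright catch blocks it at about 0.006.
- window (a point): centre of the lid's rectangular window, at the height of the lid's top (64 mm above the worktop); it moves with the lid. The window goes right through the 10 mm thick lid and measures 48 mm along the box's x and 56 mm along its y; a 12 mm wide bar closes it at either y end. A fingertip in it pushes the lid by the bar at its +y end. Under the lid is a gap of 8 mm down to a flat deck 46 mm above the worktop, on which a fingertip can slide on.
- catch_top (a point): centre of the top of the orange spring catch, a block 36 mm (the box's x) by 47 mm (y) with rounded edges that nearly fills the window of the closed lid; at rest its top is 66 mm above the worktop, 2 mm above the lid; it moves only up and down. On the closed lid this point lies 1.5 mm from the window's centre, towards +y.
- catch (a joint): how far the catch is pressed down, m: 0 up, 0.018 at its stop (its top is then 2 mm above the deck). Spring force 4 N at the top, 10 N at the stop. From 0.012 on it is below the lid, whose -y bar can then slide over it (it is over it from lid 0.008 on and keeps it down by itself); it springs up again behind the lid when the lid is more than 0.065 open, and then keeps it from going back.
- tub: yoghurt tub, 72 mm wide, 71 mm tall, behind the box; loose, not to be moved; origin at the centre of its underside
- fish_tin: low round food tin, 86 mm wide, 40 mm tall, behind the box; loose, not to be moved; origin at the centre of its underside
- tape: roll of beige tape lying flat, 104 mm wide, 25 mm tall, at the right end of the box; loose, not to be moved; origin at the centre of its underside
- jar: spice jar with dark cap, 41 mm wide, 105 mm tall, upright at the left end of the box; loose, not to be moved; origin at the centre of its underside
- peeler: teal peeler lying flat, 142 mm long, 29 mm wide, 13 mm tall, in front of the box; loose, not to be moved; origin at the centre of its underside

How it is judged:
On the way, in this order (a step that is already met when the one before it is completed fails the run):
1. the fingers hold the catch down while the lid is still closed (value of joint catch above 0.011 m and value of joint lid below 0.009 m and contact force between the fingers and catch above 1 N), for 0.05 s.
2. the lid has slid over the held-down catch (value of joint catch above 0.01 m and value of joint lid above 0.02 m), for 0.05 s.
At the end, for the whole second after the job is handed in: the lid is at least 66 mm open (of 74) and at rest, and the catch has sprung up behind it (pressed in by less than 4 mm) (value of joint lid above 0.066 m and value of joint catch below 0.004 m and velocity of joint lid below 0.01 m/s); the robot touches nothing.
It fails at once if the tub was lifted or pushed away (more than 2 cm) (distance of tub from where it was at the start of the episode above 0.02 m).
It fails at once if the fish_tin was lifted or pushed away (more than 2 cm) (distance of fish_tin from where it was at the start of the episode above 0.02 m).
It fails at once if the tape was lifted or pushed away (more than 2 cm) (distance of tape from where it was at the start of the episode above 0.02 m).
It fails at once if the jar was lifted or pushed away (more than 2 cm) (distance of jar from where it was at the start of the episode above 0.02 m).
It fails at once if the peeler was lifted or pushed away (more than 2 cm) (distance of peeler from where it was at the start of the episode above 0.02 m).
It also fails if it takes over 38 s, if anything falls off the work surface, if the arm or the gripper's body presses on something with over 40 N, if the wrist force passes 120 N, or if a joint passes its speed limit or range.

## Working session

There is one attempt and no reset: what is moved stays moved. The work goes in short steps, Python scripts to look and compute and a tool call to move; the robot and the scene stay as the last step left them, time stands still between calls to the robot, and variables do not carry over. Pictures are saved under pics/ and viewed, at most 10 in all, crops included, and the job is handed in when it is done.

Besides the shell and the picture viewer there is one more tool, called after "Call:" by a JSON object that holds its "fn" and its "kwargs". jog_arm: Moves the arm, as the interface text tells. Its arguments: {"type":"object","properties":{"rows":{"type":"array","items":{"type":"array"}},"squeeze":{"type":"number"}},"required":["rows"]}

```bash
mkdir -p pics; cat > h.py <<'E'
from station import *
import numpy as np, cv2
from scipy.spatial.transform import Rotation as R
def W(c,o=None):
    if "world_from_camera" in c: return np.array(c["world_from_camera"])
    T=np.eye(4);T[:3,:3]=R.from_euler("xyz",o["eef_rot"]).as_matrix();T[:3,3]=o["ee_pos"];return T@np.array(c["T_tool_cam"])
def onz(c,T,u,v,z):
    K=np.array(c["K"]);d=T[:3,:3]@np.array([(u-K[0,2])/K[0,0],-(v-K[1,2])/K[1,1],-1]);p=T[:3,3];return p+d*(z-p[2])/d[2]
def look(name,labs,fn):
    o=get_obs();c=camera(name);T=W(c,o);cv2.imwrite(fn,c["image"][:,:,::-1])
    for l,z in labs:
        for r in spot_point(l,c)[:2]:
            u,v=r["at"][0]*640,r["at"][1]*480
            print(name,l,round(r["p"],2),(round(u),round(v)),onz(c,T,u,v,z).round(4))
    return c,T
E
python3 - <<'E'
from h import *
L=[("window",.064),("catch_top",.066),("tablet_box",0),("tub",0),("fish_tin",0),("tape",0),("jar",0),("peeler",0)]
for n in("top","scene"): look(n,L,f"pics/{n}.png")
print(get_obs())
E
```

```text
top window 0.8 (321, 280) [0.5047 0.0352 0.064 ]
top catch_top 0.78 (320, 284) [0.4961 0.037  0.066 ]
top tablet_box 0.66 (300, 264) [0.537  0.0739 0.    ]
top tub 0.8 (324, 204) [0.6555 0.0256 0.    ]
top fish_tin 0.64 (277, 201) [0.6613 0.1182 0.    ]
top tape 0.57 (293, 332) [0.4053 0.0897 0.    ]
top jar 0.94 (228, 246) [0.5737 0.215  0.    ]
top peeler 0.87 (292, 331) [0.4078 0.0908 0.    ]
top peeler 0.31 (319, 283) [0.4993 0.037  0.    ]
scene window 0.92 (316, 259) [0.5004 0.0323 0.064 ]
scene catch_top 0.57 (313, 256) [0.501  0.0397 0.066 ]
scene tablet_box 0.84 (310, 264) [0.5286 0.0749 0.    ]
scene tub 0.69 (368, 244) [0.6536 0.0262 0.    ]
scene fish_tin 0.82 (337, 221) [0.6648 0.1233 0.    ]
scene tape 0.6 (374, 311) [ 0.5206 -0.0898  0.    ]
scene jar 0.56 (279, 224) [0.572  0.2096 0.    ]
scene jar 0.21 (337, 223) [0.6588 0.1177 0.    ]
scene peeler 0.69 (261, 294) [0.4101 0.0901 0.    ]
{'time_s': 0.9, 'qpos': array([ 1.26139362e+00,  2.99860556e-01,  1.52098430e+00, -2.84351238e-05,
        1.32071572e+00, -6.65813826e-02]), 'joint_vel': array([ 0.00053   , -0.0006371 , -0.00203272,  0.00054588,  0.00044266,
       -0.00019244]), 'tau': array([-7.03204405e-04, -5.31674695e+01, -3.52900529e+01,  7.07129412e-02,
        2.14444182e-02,  1.10356524e-05]), 'ee_pos': array([0.1322411 , 0.53385789, 0.20547388]), 'eef_rot': array([3.14156248e+00, 2.96237256e-05, 2.89877837e+00]), 'force': array([-0.07567761,  1.07374065, -0.2630983 ]), 'moment': array([ 0.04943968, -0.05398981, -0.00313171]), 'grip_force': 0.0, 'grip_width': 0.0940522413760015}
```

View pics/top.png

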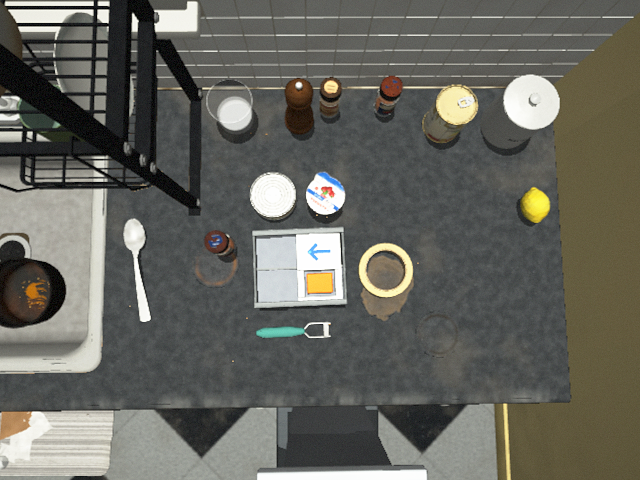

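View pics/scene.png

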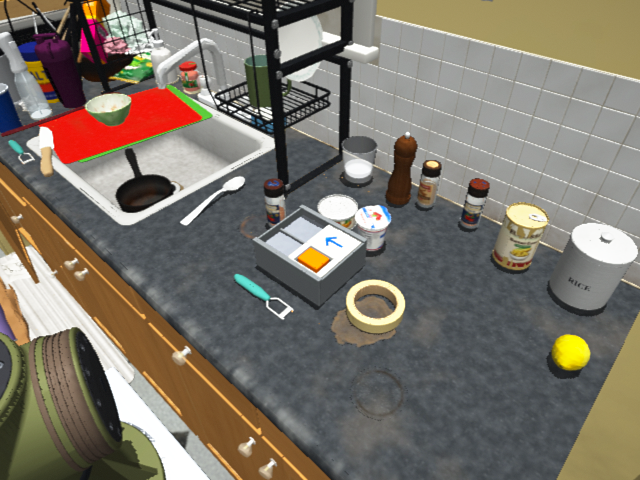

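The top view shows the catch at about (320,284), arrow pointing left (world +y), and the box turned about 2°. The scene view agrees with this. I'll go above the box with closed fingers.

Call:
{"fn": "jog_arm", "kwargs": {"rows": [[[-0.03,-0.024,0],0,0],[[-0.03,-0.024,0],0,0],[[-0.03,-0.024,0],0,0],[[-0.03,-0.024,0],0,0],[[-0.03,-0.024,0],0,0],[[-0.03,-0.024,0],0,0],[[-0.03,-0.024,0],0,0],[[-0.03,-0.024,0],0,0],[[-0.03,-0.024,0],0,0],[[-0.03,-0.024,0],0,0],[[-0.03,-0.024,0],0,0],[[-0.03,-0.024,0],0,0]], "squeeze": 10}}

```text
time_s: 1.9
ee_pos: [0.4133, 0.166, 0.2057]
eef_rot: [3.141, 0.001, 2.899]
force: [0.6, 1.5, 0.5]
grip_width: 0.0171
grip_force: 0.0
```

Call:
{"fn": "jog_arm", "kwargs": {"rows": [[[-0.03,-0.024,0],0,0],[[-0.03,-0.024,0],0,0],[[-0.03,-0.024,0],0,0],[[-0.03,-0.024,0],0,0],[[0,0,0],-7,0],[[0,0,0],-7,0],[[0,0,0],-2,0],[[0,0,0],0,0],[[0,0,0],0,0],[[0,0,0],0,0],[[0,0,0],0,0]]}}

```text
time_s: 2.82
ee_pos: [0.5058, 0.0458, 0.2055]
eef_rot: [-3.142, 0.0, -3.106]
force: [-0.7, -0.1, 0.2]
grip_width: 0.0005
grip_force: 0.0
```

```bash
python3 - <<'E'
from h import *
c,T=look("wrist",[("window",.064),("catch_top",.066),("tablet_box",0),("jar",0)],"pics/w1.png")
hsv=cv2.cvtColor(c["image"],cv2.COLOR_RGB2HSV);m=cv2.inRange(hsv,(8,150,120),(22,255,255))
n,l,s,ce=cv2.connectedComponentsWithStats(m);i=1+np.argmax(s[1:,4])
pts=np.argwhere(l==i)[:,::-1]
P=np.array([onz(c,T,u,v,.066)[:2] for u,v in pts])
r=cv2.minAreaRect((P*1000).astype(np.float32));print(s[i],ce[i],r,P.mean(0))
o=get_obs();print(o["ee_pos"],o["eef_rot"],o["force"],o["grip_width"],o["time_s"])
E
```

```text
wrist catch_top 0.87 (323, 229) [0.5013 0.0393 0.066 ]
wrist tablet_box 0.92 (350, 243) [0.5297 0.0689 0.    ]
wrist jar 0.83 (478, 284) [0.5729 0.2181 0.    ]
[ 297  207   51   40 1601] [320.69206746 224.30980637] ((499.2088623046875, 38.08146286010742), (36.309757232666016, 45.61941909790039), 2.031036138534546) [0.49704585 0.03678857]
[0.50582046 0.04577045 0.20546807] [-3.14156350e+00  5.06039597e-05 -3.10531098e+00] [-0.4590608   0.55071843  0.59635182] 0.00012944503107443307 3.0667
```

View pics/w1.png

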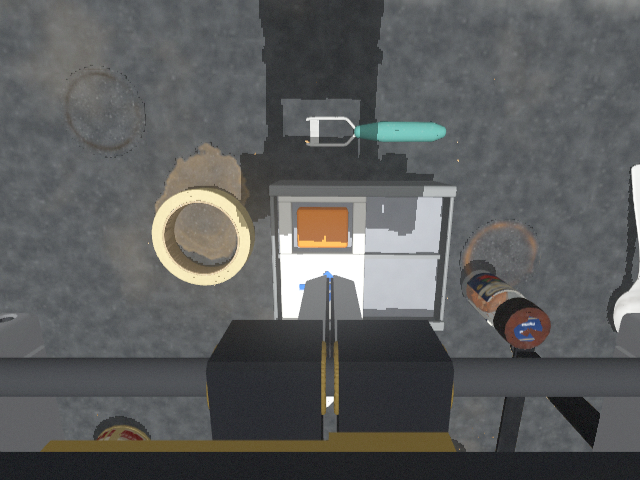

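The wrist view shows the orange catch at (321,225), unobstructed. In world coordinates its centre is (0.499, 0.038), yaw 2°, which matches the tool. Next I descend onto its +y part.

Call:
{"fn": "jog_arm", "kwargs": {"rows": [[[0.007,0,0.02],0,0],[[0,0,0.03],0,0],[[0,0,0.03],0,0],[[0,0,0.03],0,0],[[0,0,0.018],0,0],[[0,0,0],0,0],[[0,0,0],0,0],[[0,0,0.004],0,0],[[0,0,0.004],0,0],[[0,0,0.003],0,0],[[0,0,0],0,0],[[0,0,0],0,0]]}}

```text
time_s: 4.07
ee_pos: [0.4989, 0.0455, 0.0667]
eef_rot: [3.142, 0.0, -3.105]
force: [0.0, 0.0, 0.2]
grip_width: 0.0002
grip_force: 0.0
```

```bash
python3 - <<'E'
from h import *
c,T=look("wrist",[("window",.064),("catch_top",.066)],"pics/w2.png")
E
```

```text
wrist catch_top 0.92 (315, 292) [0.5006 0.0369 0.066 ]
```

View pics/w2.png

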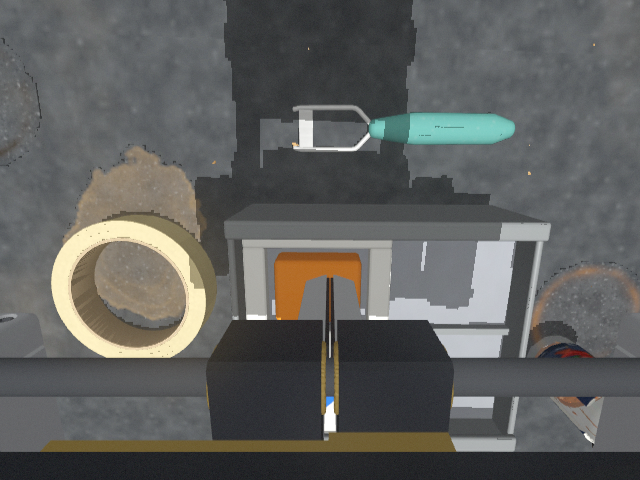

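The fingertips (about 300–358, 278) stand over the +y part of the catch (275–361), short of the bar at about 370. Now I press down to z ≈ 0.050.

Call:
{"fn": "jog_arm", "kwargs": {"rows": [[[0,0,0.004],0,0],[[0,0,0.004],0,0],[[0,0,0.004],0,0],[[0,0,0.003],0,0],[[0,0,0.002],0,0],[[0,0,0],0,0],[[0,0,0],0,0],[[0,0,0],0,0]]}}

```text
time_s: 4.88
ee_pos: [0.4993, 0.0455, 0.0498]
eef_rot: [-3.142, 0.001, -3.105]
force: [-2.0, 1.0, 8.6]
grip_width: 0.0005
grip_force: 4.6
```

Call:
{"fn": "jog_arm", "kwargs": {"rows": [[[0,0.004,0],0,0],[[0,0.004,0],0,0],[[0,0.004,0],0,0],[[0,0.004,0],0,0],[[0,0.004,0],0,0],[[0,0.004,0],0,0],[[0,0.004,0],0,0],[[0,0.004,0],0,0],[[0,0,0],0,0],[[0,0,0],0,0]]}}

```text
time_s: 5.72
ee_pos: [0.4978, 0.0774, 0.0493]
eef_rot: [-3.141, 0.0, -3.105]
force: [0.5, -1.5, 1.4]
grip_width: 0.0005
grip_force: 0.9
```

```bash
python3 - <<'E'
from h import *
c,T=look("wrist",[("window",.064),("catch_top",.066)],"pics/w3.png")
E
```

```text
wrist catch_top 0.72 (253, 294) [0.4949 0.039  0.066 ]
```

View pics/w3.png

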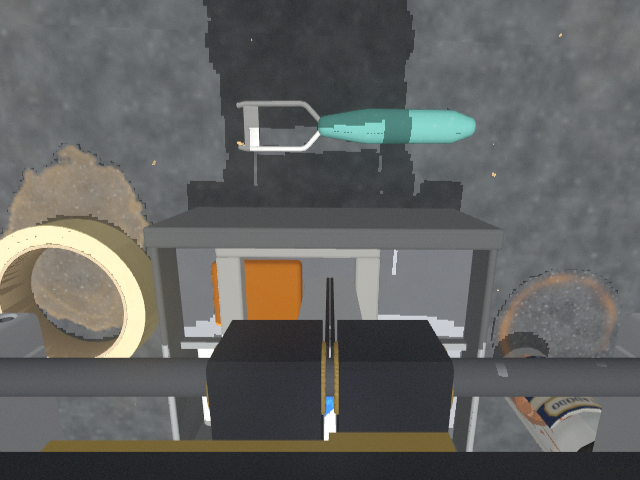

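The lid has moved about 25 mm; its -y bar at (230,290) sits over the catch and holds it down. I keep pushing.

Call:
{"fn": "jog_arm", "kwargs": {"rows": [[[0,0.005,0],0,0],[[0,0.005,0],0,0],[[0,0.005,0],0,0],[[0,0.005,0],0,0],[[0,0.005,0],0,0],[[0,0.005,0],0,0],[[0,0.005,0],0,0],[[0,0.005,0],0,0],[[0,0.003,0],0,0],[[0,0.002,0],0,0],[[0,0,0],0,0],[[0,0,0],0,0]]}}

```text
time_s: 6.87
ee_pos: [0.4958, 0.1226, 0.0493]
eef_rot: [3.141, -0.001, -3.105]
force: [-0.4, -0.0, 0.2]
grip_width: 0.0004
grip_force: 0.0
```

```bash
python3 - <<'E'
from h import *
c,T=look("wrist",[("window",.064),("catch_top",.066)],"pics/w4.png")
E
```

```text
wrist catch_top 0.78 (160, 307) [0.5013 0.0381 0.066 ]
```

View pics/w4.png

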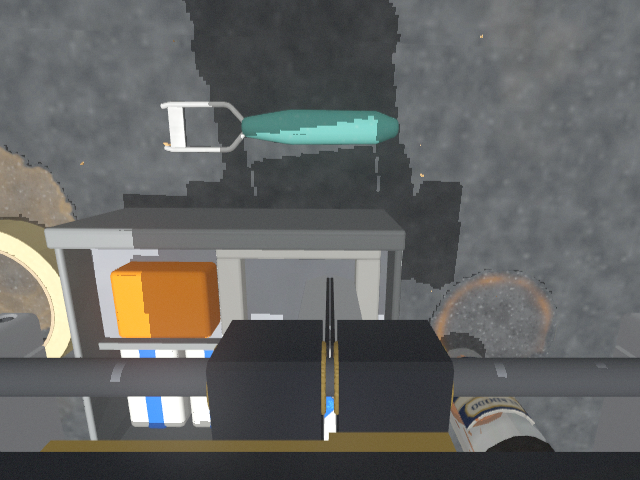

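The catch stands free at (165,300), behind the lid's bar at 230. I'll push on to the stop for margin, then back off and lift.

Call:
{"fn": "jog_arm", "kwargs": {"rows": [[[0,0.002,0],0,0],[[0,0.001,0],0,0],[[0,0.001,0],0,0],[[0,0,0],0,0],[[0,0,0],0,0]]}}

```text
time_s: 7.43
ee_pos: [0.4958, 0.1265, 0.0494]
eef_rot: [3.142, -0.0, -3.105]
force: [-0.5, -1.6, -0.6]
grip_width: 0.0005
grip_force: 0.5
```

Call:
{"fn": "jog_arm", "kwargs": {"rows": [[[0,-0.005,0],0,0],[[0,-0.005,0],0,0],[[0,0,0],0,0],[[0,0,-0.01],0,0],[[0,0,-0.03],0,0],[[0,0,-0.03],0,0],[[0,0,-0.03],0,0],[[0,0,-0.03],0,0],[[0,0,0],0,0],[[0,0,0],0,0],[[0,0,0],0,0]]}}

```text
time_s: 8.35
ee_pos: [0.496, 0.1164, 0.1792]
eef_rot: [3.142, -0.0, -3.105]
force: [-0.6, -0.2, -0.3]
grip_width: 0.0006
grip_force: 0.0
```

```bash
python3 - <<'E'
from h import *
c,T=look("wrist",[("window",.064),("catch_top",.066)],"pics/w5.png")
E
```

```text
wrist catch_top 0.82 (239, 244) [0.5012 0.0393 0.066 ]
wrist catch_top 0.18 (305, 137) [0.4126 0.0934 0.066 ]
```

View pics/w5.png

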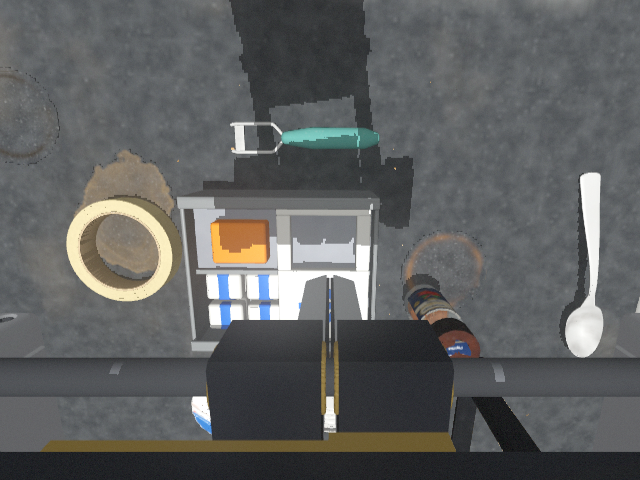

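The lid (277–370) is against its +y end, the catch (240,242) is up behind it, and the hand is clear.

```bash
python3 -c "
from station import *
print(hand_in())"
```

```text
the job is handed in; nothing more can be done
None
```

The box is open and the job is handed in: the lid was pushed to its stop, the catch has sprung up behind it, and the hand is clear; `hand_in()` returned no verdict.

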